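# Fit the blue hook bracket to the slotted upright

### The job

Take the blue bracket with the upturned hook, drop its tongue into the slot at the top of the steel upright so that the hook points out from the upright's front, towards the robot, and press it down until it sits fully home, locked under the sprung catch. Leave the green shelf bracket where it stands.

Things in the scene. Friction and masses are not known exactly. Their poses are not given: they have to be found in the camera images.
- bracket_mid (a point): Centre of the blue bracket's body, a block 44 x 28 (y, grip here) x 60 mm high, loose, upright, 130 g. Hook to -x, reaching 81 mm. To +x, level with the top, an 8 mm thick bridge; from its end hangs a tongue 36 mm wide (y) with a bead 10 mm thick at its foot: bead axis at x +49, z -25 mm; foot level with body's. Gap body to tongue 22 mm. Press on the white patch, x +41, z +30 mm.
- slot (a point): Mouth centre of the slot in the top of the fixed steel upright, 150 mm up. Slot 12 (x) x 46 (y) mm, yellow flare 8 mm wider each side. x: front to rear. Front lip x -18 to -6 mm: the bridge goes over it, body in front. Home: bracket_mid at x -50, z -22 mm, axes parallel. Set in loosely it stops on the catch about 20 mm higher, maybe sagging in front; then press down, 8 to 15 N.
- catch (a joint): Sprung orange roller, 20 mm diameter, in the slot's rear wall, axis 36 mm below the mouth: how far it is pushed back (m). 0 = fully out, 6 mm into the slot; 0.009 at most. The tongue's bead pushes it back in passing; then it springs out above the bead and locks the bracket.
- spare_mid (a point): Centre of the body of the green bracket (130 g), not wanted: the same shape and size as the blue one, but with a small flat shelf, 56 mm wide, on its -x side in place of the hook. Leave it standing.
There are look-alikes about, which are no part of the job. Several things look just like the part that bears bracket_mid: the one meant starts nearest to the robot's base.

How it is judged:
On the way:
1. the tongue of the blue bracket is in the slot, about 20 mm deep or more, the bracket roughly upright (x of bracket_mid in the frame of slot between -0.07 and -0.035 m and y of bracket_mid in the frame of slot between -0.018 and 0.018 m and z of bracket_mid in the frame of slot below 0.01 m and angle between bracket_mid's own z axis and vertical below 0.5 rad), for 0.05 s.
At the end, for the whole second after the job is handed in: Blue bracket in the slot, body in front: bracket_mid within 12 mm in x and y of home (x -50, y 0 mm of slot), at most 8 mm above home height, within 11 degrees of upright and square; catch sprung out again (under 3 mm back); green bracket within 30 mm of its start (x of bracket_mid in the frame of slot between -0.062 and -0.038 m and y of bracket_mid in the frame of slot between -0.012 and 0.012 m and z of bracket_mid in the frame of slot between -0.034 and -0.014 m and angle between bracket_mid's own z axis and vertical below 0.2 rad and angle between the x axis of bracket_mid and the x axis of slot, either way round below 0.2 rad and value of joint catch below 0.003 m and distance of spare_mid from where it was at the start of the episode below 0.03 m); the robot touches nothing.
It fails at once if the green bracket is shifted or knocked over (distance of spare_mid from where it was at the start of the episode above 0.03 m).
It also fails if it takes over 43 s, if anything falls off the work surface, if the arm or the gripper's body presses on something with over 40 N, if the wrist force passes 120 N, or if a joint passes its speed limit or range.

### The arm

A 6-joint arm with a two-finger parallel gripper is mounted at the origin on the work surface. World frame = base frame: x ahead of the robot, y to its left, z up, the work surface at z = 0. Lengths are in m, angles in rad, forces in N, time in s.
With the tool pointing down it reaches from about 0.425 to 0.95 m from the base axis. Payload 3.5 kg.
Tool frame: the origin (TCP) lies midway between the tips of the shut fingers; the grasp point (between the pads) lies 19 mm behind it; x points along the fingers, y is the direction in which the jaws open and shut, and the axes are right-handed (so a half turn about x gives the same grasp; the last joint's range is limited). The gripper opens to 85 mm and grips with 20 to 120 N. Pads are 22 mm wide; open, the fingers measure 114 mm over their backs; the gripper's body (76 mm by 85 mm) begins 54 mm behind the grasp point. The pads swing forward as they close: fully open they stand 13 mm farther back than shut.
Start: joints at [0.984, 0.286, 1.577, -0, 1.279, -0.15], TCP at [0.286, 0.612, 0.21] pointing down, gripper open.
Joint ranges: [-2.77, 2.77], [-0.9, 2.22], [0.21, 2.48], [-1.53, 4.67], [0.24, 2.81], [-2.84, 2.84]. Speed limits (rad/s): [2.79, 2.79, 3.14, 3.14, 3.14, 3.14].

### API

Orientations are given as a 3x3 rotation matrix whose columns are the frame's x, y, z axes.
In Python, from station import bot, vision gives the robot as it stands.
- The arm moves only by the tool servo_tool, never from a script. Its argument "targets" is a list of rows, each an object with "offset": the shift along the world's x, y, z scaled (see below), a list of three; "rotation": the turn, a rotation vector about the world's x, y, z scaled (see below), a list of three; "gripper": the opening, from 0 (shut) to 1 (fully open). In form: [{"offset": [dx, dy, dz], "rotation": [ax, ay, az], "gripper": gripper}, ...]. A call has exactly 8 rows; each row is the pose to reach, as a shift and turn from the pose commanded when the call began; what a row does not reach only later rows make up. The controller multiplies each number of a shift by 0.12 m and each number of a turn by 30 degrees. A row lasts 1/8 s, in which the tool goes at most 62.5 mm and 10.7 degrees, less where a joint would pass 70% of its speed; a pose out of reach is approached as far as the arm can. A call with a number of a shift or a turn outside -1 to 1 is refused whole. A call with a gripper value outside its range is refused whole. The fingers move at their own pace and stop on an object; the grip force is fixed at half the most. Time passes only in rows, so rows that repeat a pose let the fingers close, or fill a call up. It gives the time, the measured TCP pose, the force and the opening at its end, in the units of the state.
- bot.get_state(): the state, without advancing time (a new reading comes with each control period).
- vision.grab_frame(name): name is "scene" or "top" or "wrist"; returns (picture, depth): 384x512x3 uint8, red, green, blue; 384x512 float32, m along the optical axis (not along the pixel's ray), 0 where there is no reading.
- vision.camera_info(name): a dict with "fovy" (degrees; the focal length in pixels is half the picture's height over the tangent of half this angle, whatever the lens; pixels are square), "cx", "cy" (the principal point, pixels), "rvec" (rotation vector, rad) and "tvec" (3), from world to camera coordinates, as OpenCV has them; the wrist camera has in their place "hand_eye" (4x4, takes a point from camera to tool coordinates, whose origin is the TCP and whose axes are the tool frame's). Camera axes: x right, y down, z forward; pixel columns grow to the right and rows downward; lengths in m; the calibration is good to about 2 mm. A picture is of the moment at which its call begins: read the wrist's pose just before it. camera_info takes no time and is no camera call.
- bot.close_job(): hands the job in, once; it reports no verdict.
Trained networks look in the newest picture that a camera, given by its name, has taken for a name from the list of things; names that differ only in an ending like _2 or _b are one class to them, and where a whole thing is asked for, a point or a joint stands for the part that bears it (a point fixed in the world has none). Each returns a list of dicts, best first, with "score" (0 to 1); they miss things now and then, are a little off and sometimes report something else, mostly with a low value. They report only what shows in the picture. A call takes as long as a camera call. They do not tell look-alikes from the thing itself.
- vision.search_frame(camera, query): "point" ([x, y, z] in m, in the coordinates of the camera as it stood for that picture, good to about 4 mm: the middle of the surface that is visible of it).
- vision.place_of(camera, query): "point" ([x, y, z] in m, in the coordinates of the camera as it stood for that picture, good to about 4 mm: a listed point, or the origin of a listed thing).
The state is a dict: "clock": time; "joint_positions": joint angles; "qvel": joint speeds; "joint_torque": joint torques, N m; "ee_pos": TCP position; "orientation": TCP orientation; "ft_force": force on the tool from outside, world axes, zero at the start; "torque": the same for the moment, N m; "width": finger opening in m.
Only numpy, scipy, OpenCV 4.12 (cv2) and the standard library are available. Lean on these libraries where they do the work, as an engineer would, in place of code of your own. Each camera call takes 0.05 s, during which the arm holds its last target.

## Working session

There is one attempt and no reset: what is moved stays moved. The work goes in short steps, Python scripts to look and compute and a tool call to move; the robot and the scene stay as the last step left them, time stands still between calls to the robot, and variables do not carry over. Pictures are saved under pics/ and viewed, and the job is handed in when it is done.

Besides the shell and the picture viewer there is one more tool, called by a JSON object that holds its "op" and its "data", one argument or row to a line. servo_tool: Moves the arm, as the interface text tells. Its arguments: {"type":"object","properties":{"targets":{"type":"array","items":{"type":"object","properties":{"offset":{"type":"array","items":{"type":"number","minimum":-1,"maximum":1}},"rotation":{"type":"array","items":{"type":"number","minimum":-1,"maximum":1}},"gripper":{"type":"number"}}}}},"required":["targets"]}

```bash
mkdir -p pics; cat > h.py <<'E'
import numpy as np, cv2
from station import bot, vision
def Tcw(name, st=None):
    i=vision.camera_info(name)
    if 'hand_eye' in i:
        st=st or bot.get_state()
        T=np.eye(4);T[:3,:3]=np.array(st['orientation']).reshape(3,3);T[:3,3]=st['ee_pos']
        return T@np.array(i['hand_eye'])
    R=cv2.Rodrigues(np.array(i['rvec'],float))[0]
    T=np.eye(4);T[:3,:3]=R.T;T[:3,3]=-R.T@np.array(i['tvec'],float).ravel();return T
def K(name):
    i=vision.camera_info(name);f=192/np.tan(np.radians(i['fovy']/2));return f,i['cx'],i['cy']
def world(name,d,T):
    f,cx,cy=K(name);v,u=np.mgrid[:384,:512]
    P=np.stack([(u-cx)/f*d,(v-cy)/f*d,d],-1);return P@T[:3,:3].T+T[:3,3]
def grab(name,fn=None):
    T=Tcw(name);p,d=vision.grab_frame(name)
    if fn: cv2.imwrite('pics/'+fn,p[:,:,::-1])
    np.savez('pics/'+(fn or name)+'.npz',p=p,d=d,T=T)
    return p,d,T
def q(name,T,what,fn=vision.place_of):
    for r in fn(name,what): 
        p=np.array(r['point']);f,cx,cy=K(name)
        print(name,what,round(r['score'],2),(T[:3,:3]@p+T[:3,3]).round(4),'px',(f*p[0]/p[2]+cx).round(),(f*p[1]/p[2]+cy).round())
E
python3 - <<'E'
from h import *
print({k:np.array(v).round(3).tolist() for k,v in bot.get_state().items()})
for n in ['scene','top','wrist']: 
    i=vision.camera_info(n); print(n,i)
    p,d,T=grab(n,n+'0.png')
    for w in (['bracket_mid','slot','spare_mid'] if n!='wrist' else []): q(n,T,w)
E
```

```text
{'clock': 0.0, 'joint_positions': [0.984, 0.287, 1.578, -0.0, 1.279, -0.15], 'qvel': [0.001, -0.002, 0.0, 0.0, 0.002, -0.0], 'joint_torque': [-0.0, -40.598, -29.263, -0.0, 0.006, 0.0], 'ee_pos': [0.285, 0.611, 0.209], 'orientation': [[-0.001, 0.423, 0.906], [-0.002, 0.906, -0.423], [-1.0, -0.002, -0.0]], 'ft_force': [-0.029, 0.399, -0.665], 'torque': [-0.026, -0.021, -0.067], 'width': 0.085}
scene {'fovy': 56.495072215930264, 'cx': 252.20636627532284, 'cy': 184.8607213396477, 'rvec': array([ 2.44789318,  0.74137008, -0.21466994]), 'tvec': array([-0.40822545, -0.25784233,  1.44784384])}
scene bracket_mid 0.91 [ 0.6221 -0.317   0.0307] px 231.0 260.0
scene bracket_mid 0.8 [ 0.4643 -0.2997  0.0285] px 194.0 231.0
scene bracket_mid 0.8 [ 0.46   -0.4817  0.0258] px 154.0 276.0
scene slot 0.72 [0.5514 0.0011 0.1487] px 269.0 158.0
scene spare_mid 0.59 [0.4884 0.3231 0.0307] px 297.0 117.0
top {'fovy': 43.80046969217819, 'cx': 253.55680426556611, 'cy': 193.9377492511827, 'rvec': array([ 2.16457983, -2.15332154,  0.13303907]), 'tvec': array([-0.08507879,  0.56117238,  1.55168386])}
top bracket_mid 0.64 [ 0.6261 -0.3127  0.0257] px 322.0 176.0
top bracket_mid 0.63 [ 0.4653 -0.2965  0.0316] px 318.0 223.0
top bracket_mid 0.54 [ 0.4594 -0.4815  0.0352] px 375.0 225.0
top slot 0.67 [0.5507 0.0058 0.148 ] px 225.0 193.0
top spare_mid 0.85 [0.4876 0.3266 0.027 ] px 130.0 216.0
wrist {'fovy': 64.40086300824173, 'cx': 259.1614642382084, 'cy': 192.20743067321376, 'hand_eye': array([[ 4.82756917e-04, -2.92045476e-01,  9.56404311e-01,
        -1.63064262e-01],
       [ 9.99999775e-01,  5.86010604e-04, -3.25819383e-04,
        -5.22103458e-04],
       [-4.65308991e-04,  9.56404254e-01,  2.92045694e-01,
        -7.44545186e-02],
       [ 0.00000000e+00,  0.00000000e+00,  0.00000000e+00,
         1.00000000e+00]])}
```

```bash
cd pics; python3 -c "
import cv2
for n in ['scene','top']:
    cv2.imwrite(n+'0b.png',cv2.resize(cv2.imread(n+'0.png'),(800,600)))"
```

```text
(no output)
```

View pics/scene0.png

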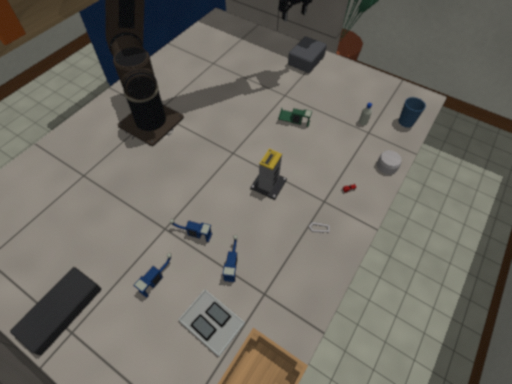

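View pics/top0.png

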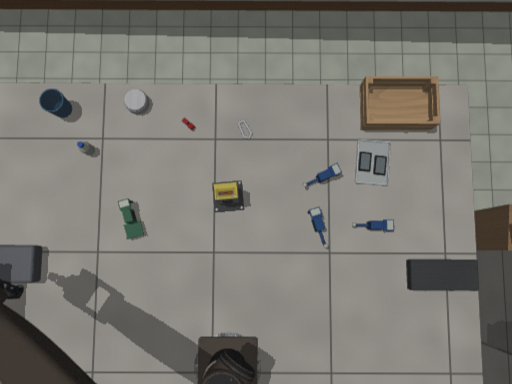

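The scene view shows three blue brackets at px (194,231), (231,260) and (154,276), the upright at (269,165) and the green bracket at (297,117). The nearest blue one is at (0.465, -0.298). It also appears in the top view at (318,223), with its hook pointing towards the robot and slightly right. Next I'll measure heights and yaw from depth.

```bash
python3 - <<'E'
from h import *
def rect(W,m,lab):
    P=W[m]
    if len(P)<4: print(lab,len(P));return
    r=cv2.minAreaRect(P[:,:2].astype(np.float32)*1000)
    print(lab,len(P),'med',np.median(P,0).round(4),'rect',np.round(r[0],1),np.round(r[1],1),round(r[2],1),'z pct',np.percentile(P[:,2],[5,50,95]).round(3))
for n in ['scene','top']:
    z=np.load(f'pics/{n}0.png.npz');W=world(n,z['d'],z['T']);p=z['p'].astype(int)
    near=(np.hypot(W[...,0]-.465,W[...,1]+.298)<.11)&(z['d']>0)
    blue=near&(p[...,2]>p[...,0]+25)
    rect(W,blue,n+' blue'); rect(W,blue&(W[...,2]>.045),n+' blue top')
    wh=near&(W[...,2]>.045)&(p[...,2]<p[...,0]+25); rect(W,wh,n+' patch')
    up=(abs(W[...,0]-.55)<.08)&(abs(W[...,1])<.08)&(W[...,2]>.13)
    rect(W,up,n+' upright top')
    ye=up&(p[...,0]>p[...,2]+60); rect(W,ye,n+' yellow')
    base=(abs(W[...,0]-.55)<.1)&(abs(W[...,1])<.1)&(W[...,2]>.006)&(W[...,2]<.06)&(p.max(-1)<110); rect(W,base,n+' base')
    table=(abs(W[...,0]-.45)<.1)&(abs(W[...,1]+.1)<.03);print('table z',np.median(W[table][:,2]))
a=cv2.imread('pics/top0.png');cv2.imwrite('pics/top0c.png',np.hstack([cv2.resize(a[165:225,195:255],(390,390),interpolation=2),cv2.resize(a[200:260,290:350],(390,390),interpolation=2)]))
E
```

```text
scene blue 209 med [ 0.4732 -0.2993  0.0579] rect [ 456.6 -297.4] [123.8  29.6] 11.9 z pct [0.017 0.058 0.063]
scene blue top 143 med [ 0.4694 -0.2985  0.0591] rect [ 480.3 -292.4] [75.4 29.6] 11.9 z pct [0.05  0.059 0.063]
scene patch 127 med [ 0.4975 -0.2871  0.0601] rect [ 473.1 -320.5] [128.2 118.1] 41.0 z pct [0.049 0.06  0.063]
scene upright top 308 med [ 0.5607 -0.0011  0.1478] rect [557.1   3.6] [48.7 72.6] 5.3 z pct [0.133 0.148 0.152]
scene yellow 222 med [0.5605 0.0021 0.149 ] rect [557.4   3.8] [47.8 72.4] 5.0 z pct [0.143 0.149 0.152]
scene base 473 med [ 0.5794 -0.0275  0.0136] rect [558.3   1.5] [99.9 99.7] 5.0 z pct [0.008 0.014 0.053]
table z 0.000526111957500186
top blue 193 med [ 0.4649 -0.2952  0.0574] rect [ 459.3 -301.8] [117.9  39.5] 22.4 z pct [0.025 0.057 0.065]
top blue top 152 med [ 0.4712 -0.2917  0.0586] rect [ 478.4 -290.3] [71.8 35.1] 18.5 z pct [0.053 0.059 0.065]
top patch 99 med [ 0.5002 -0.2855  0.0587] rect [ 474.2 -322.1] [130.1 120.5] 38.7 z pct [0.048 0.059 0.064]
top upright top 323 med [0.562  0.006  0.1479] rect [558.9   4.9] [48.8 69.8] 5.8 z pct [0.138 0.148 0.154]
top yellow 270 med [0.5632 0.0061 0.1483] rect [558.4   5. ] [47.3 68.8] 5.2 z pct [0.14  0.148 0.154]
top base 385 med [ 0.5328 -0.0035  0.0118] rect [533.3  -5.6] [150.  123.4] 2.2 z pct [0.007 0.012 0.037]
table z 0.0035548342382434317
```

View pics/top0c.png

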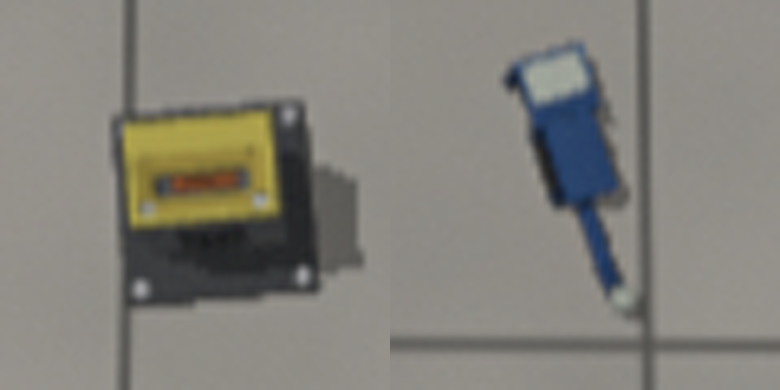

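{"op": "servo_tool", "data": {
  "targets": [
    {"offset": [0.05, -0.125, 0.02], "rotation": [0, 0, 0.09], "gripper": 1},
    {"offset": [0.1, -0.25, 0.04], "rotation": [0, 0, 0.18], "gripper": 1},
    {"offset": [0.15, -0.375, 0.06], "rotation": [0, 0, 0.27], "gripper": 1},
    {"offset": [0.2, -0.5, 0.08], "rotation": [0, 0, 0.36], "gripper": 1},
    {"offset": [0.25, -0.625, 0.1], "rotation": [0, 0, 0.45], "gripper": 1},
    {"offset": [0.3, -0.75, 0.12], "rotation": [0, 0, 0.54], "gripper": 1},
    {"offset": [0.35, -0.875, 0.14], "rotation": [0, 0, 0.63], "gripper": 1},
    {"offset": [0.4, -1, 0.16], "rotation": [0, 0, 0.7], "gripper": 1}
  ]
}}

```text
clock: 1.45
ee_pos: [0.3337, 0.4911, 0.2296]
orientation: [[0.0, 0.069, 0.998], [0.0, 0.998, -0.069], [-1.0, 0.0, 0.0]]
ft_force: [-0.0, 0.8, 1.1]
width: 0.0854
```

{"op": "servo_tool", "data": {
  "targets": [
    {"offset": [0.05, -0.125, 0.02], "rotation": [0, 0, 0.09], "gripper": 1},
    {"offset": [0.1, -0.25, 0.04], "rotation": [0, 0, 0.18], "gripper": 1},
    {"offset": [0.15, -0.375, 0.06], "rotation": [0, 0, 0.27], "gripper": 1},
    {"offset": [0.2, -0.5, 0.08], "rotation": [0, 0, 0.36], "gripper": 1},
    {"offset": [0.25, -0.625, 0.1], "rotation": [0, 0, 0.45], "gripper": 1},
    {"offset": [0.3, -0.75, 0.12], "rotation": [0, 0, 0.54], "gripper": 1},
    {"offset": [0.35, -0.875, 0.14], "rotation": [0, 0, 0.63], "gripper": 1},
    {"offset": [0.4, -1, 0.16], "rotation": [0, 0, 0.67], "gripper": 1}
  ]
}}

```text
clock: 2.45
ee_pos: [0.3817, 0.3711, 0.2489]
orientation: [[0.0, -0.278, 0.961], [0.0, 0.961, 0.278], [-1.0, 0.0, 0.0]]
ft_force: [-0.2, -0.8, -0.6]
width: 0.0852
```

{"op": "servo_tool", "data": {
  "targets": [
    {"offset": [0.05, -0.125, 0.02], "rotation": [0, 0, 0], "gripper": 1},
    {"offset": [0.1, -0.25, 0.04], "rotation": [0, 0, 0], "gripper": 1},
    {"offset": [0.15, -0.375, 0.06], "rotation": [0, 0, 0], "gripper": 1},
    {"offset": [0.2, -0.5, 0.08], "rotation": [0, 0, 0], "gripper": 1},
    {"offset": [0.25, -0.625, 0.1], "rotation": [0, 0, 0], "gripper": 1},
    {"offset": [0.3, -0.75, 0.12], "rotation": [0, 0, 0], "gripper": 1},
    {"offset": [0.35, -0.875, 0.14], "rotation": [0, 0, 0], "gripper": 1},
    {"offset": [0.4, -1, 0.16], "rotation": [0, 0, 0], "gripper": 1}
  ]
}}

```text
clock: 3.45
ee_pos: [0.4299, 0.2506, 0.268]
orientation: [[0.0, -0.277, 0.961], [-0.0, 0.961, 0.277], [-1.0, -0.0, 0.0]]
ft_force: [-0.6, 0.6, 0.2]
width: 0.0858
```

{"op": "servo_tool", "data": {
  "targets": [
    {"offset": [0.05, -0.125, 0.02], "rotation": [0, 0, 0], "gripper": 1},
    {"offset": [0.1, -0.25, 0.04], "rotation": [0, 0, 0], "gripper": 1},
    {"offset": [0.15, -0.375, 0.06], "rotation": [0, 0, 0], "gripper": 1},
    {"offset": [0.2, -0.5, 0.08], "rotation": [0, 0, 0], "gripper": 1},
    {"offset": [0.25, -0.625, 0.1], "rotation": [0, 0, 0], "gripper": 1},
    {"offset": [0.3, -0.75, 0.12], "rotation": [0, 0, 0], "gripper": 1},
    {"offset": [0.35, -0.875, 0.14], "rotation": [0, 0, 0], "gripper": 1},
    {"offset": [0.4, -1, 0.16], "rotation": [0, 0, 0], "gripper": 1}
  ]
}}

```text
clock: 4.45
ee_pos: [0.4779, 0.1306, 0.2872]
orientation: [[0.0, -0.277, 0.961], [-0.0, 0.961, 0.277], [-1.0, -0.0, 0.0]]
ft_force: [0.3, -0.3, -0.8]
width: 0.0857
```

{"op": "servo_tool", "data": {
  "targets": [
    {"offset": [0.05, -0.125, 0.02], "rotation": [0, 0, 0], "gripper": 1},
    {"offset": [0.1, -0.25, 0.04], "rotation": [0, 0, 0], "gripper": 1},
    {"offset": [0.15, -0.375, 0.06], "rotation": [0, 0, 0], "gripper": 1},
    {"offset": [0.2, -0.5, 0.08], "rotation": [0, 0, 0], "gripper": 1},
    {"offset": [0.25, -0.625, 0.1], "rotation": [0, 0, 0], "gripper": 1},
    {"offset": [0.3, -0.75, 0.12], "rotation": [0, 0, 0], "gripper": 1},
    {"offset": [0.3, -0.88, 0.14], "rotation": [0, 0, 0], "gripper": 1},
    {"offset": [0.3, -1, 0.16], "rotation": [0, 0, 0], "gripper": 1}
  ]
}}

```text
clock: 5.45
ee_pos: [0.5134, 0.0106, 0.3063]
orientation: [[-0.0, -0.277, 0.961], [0.0, 0.961, 0.277], [-1.0, 0.0, -0.0]]
ft_force: [0.2, 0.2, 0.0]
width: 0.0855
```

```bash
python3 - <<'E'
from h import *
n='wrist';p,d,T=grab(n,'w1.png');q(n,T,'slot')
W=world(n,d,T);p=p.astype(int)
up=(abs(W[...,0]-.55)<.08)&(abs(W[...,1])<.08)&(W[...,2]>.135)&(W[...,2]<.17)
ye=up&(p[...,0]>p[...,2]+50)
for l,m in (('up',up),('ye',ye)):
    P=W[m];r=cv2.minAreaRect(P[:,:2].astype(np.float32)*1000);print(l,len(P),np.round(r[0],1),np.round(r[1],1),r[2],np.percentile(P[:,2],[5,50,95]).round(4))
E
```

```text
wrist slot 0.65 [ 0.547  -0.0019  0.1512] px 240.0 198.0
up 2451 [557.2   4.3] [48.8 70.1] 5.565051555633545 [0.1396 0.1486 0.1504]
ye 2248 [557.3   4.3] [48.7 70.1] 5.558038711547852 [0.1428 0.1488 0.1504]
```

View pics/w1.png

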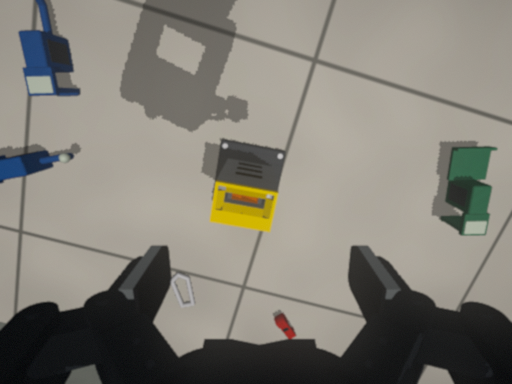

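```bash
python3 - <<'E'
from h import *
for n,fn in (('wrist','w1.png'),('top','top0.png'),('scene','scene0.png')):
    z=np.load(f'pics/{fn}.npz');W=world(n,z['d'],z['T']);p=z['p'];T=z['T'];f,cx,cy=K(n)
    hsv=cv2.cvtColor(p,cv2.COLOR_RGB2HSV)
    # project rays to z=0.149
    v,u=np.mgrid[:384,:512];D=np.stack([(u-cx)/f,(v-cy)/f,np.ones_like(u)],-1)@T[:3,:3].T
    s=(0.149-T[2,3])/D[...,2];X=T[:3,3]+D*s[...,None]
    c,sn=np.cos(.0965),np.sin(.0965)
    dx=X[...,0]-.5513;dy=X[...,1]-.0037
    a=c*dx+sn*dy;b=-sn*dx+c*dy
    reg=(abs(a)<.016)&(abs(b)<.03)
    ny=reg&((hsv[...,0]<20)|(hsv[...,2]<100)|(hsv[...,1]<110))
    print(n,ny.sum(),'hole a',np.percentile(a[ny],[3,50,97]).round(4),'b',np.percentile(b[ny],[3,50,97]).round(4))
    P=W[ny];print(np.percentile(P[:,2],[5,50,95]).round(3), T[:3,3].round(3))
    yel=(hsv[...,0]>=20)&(hsv[...,0]<35)&(hsv[...,1]>120)&(np.hypot(dx,dy)<.07)
    P=W[yel];a2=c*(P[:,0]-.5513)+sn*(P[:,1]-.0037);b2=-sn*(P[:,0]-.5513)+c*(P[:,1]-.0037);k=P[:,2]>.14
    print(' yellow a',np.percentile(a2[k],[1,99]).round(4),'b',np.percentile(b2[k],[1,99]).round(4))
a=cv2.imread('pics/w1.png');cv2.imwrite('pics/w1c.png',cv2.resize(a[130:240,190:300],(660,590),interpolation=2))
E
```

```text
wrist 409 hole a [-0.0128 -0.0033  0.0024] b [-0.0266 -0.0002  0.0259]
[0.085 0.123 0.143] [ 0.442 -0.01   0.469]
 yellow a [-0.0182  0.0292] b [-0.0343  0.0338]
top 55 hole a [-0.013  -0.0011  0.0038] b [-0.0258  0.002   0.0277]
[0.081 0.117 0.146] [ 0.369 -0.081  1.609]
 yellow a [-0.0165  0.0301] b [-0.0342  0.0347]
scene 31 hole a [-0.0027  0.0019  0.0061] b [-0.0251 -0.0072  0.0125]
[0.109 0.126 0.137] [ 0.899 -0.638  1.056]
 yellow a [-0.0164  0.2131] b [-0.4943  0.031 ]
```

View pics/w1c.png

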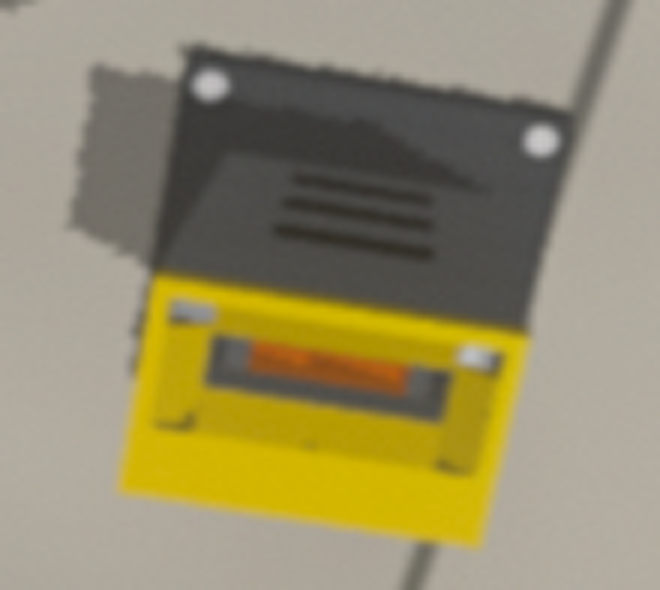

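{"op": "servo_tool", "data": {
  "targets": [
    {"offset": [-0.025, -0.11, -0.03], "rotation": [0, 0, 0], "gripper": 1},
    {"offset": [-0.05, -0.22, -0.06], "rotation": [0, 0, 0], "gripper": 1},
    {"offset": [-0.075, -0.33, -0.1], "rotation": [0, 0, 0], "gripper": 1},
    {"offset": [-0.1, -0.44, -0.14], "rotation": [0, 0, 0], "gripper": 1},
    {"offset": [-0.125, -0.56, -0.18], "rotation": [0, 0, 0], "gripper": 1},
    {"offset": [-0.15, -0.67, -0.22], "rotation": [0, 0, 0], "gripper": 1},
    {"offset": [-0.175, -0.77, -0.26], "rotation": [0, 0, 0], "gripper": 1},
    {"offset": [-0.2, -0.87, -0.3], "rotation": [0, 0, 0], "gripper": 1}
  ]
}}

```text
clock: 6.55
ee_pos: [0.4893, -0.0936, 0.2699]
orientation: [[0.0, -0.277, 0.961], [0.0, 0.961, 0.277], [-1.0, 0.0, 0.0]]
ft_force: [0.3, 0.2, 0.1]
width: 0.0856
```

{"op": "servo_tool", "data": {
  "targets": [
    {"offset": [-0.025, -0.11, -0.03], "rotation": [0, 0, 0], "gripper": 1},
    {"offset": [-0.05, -0.22, -0.06], "rotation": [0, 0, 0], "gripper": 1},
    {"offset": [-0.075, -0.33, -0.1], "rotation": [0, 0, 0], "gripper": 1},
    {"offset": [-0.1, -0.44, -0.14], "rotation": [0, 0, 0], "gripper": 1},
    {"offset": [-0.125, -0.56, -0.18], "rotation": [0, 0, 0], "gripper": 1},
    {"offset": [-0.15, -0.67, -0.22], "rotation": [0, 0, 0], "gripper": 1},
    {"offset": [-0.175, -0.77, -0.26], "rotation": [0, 0, 0], "gripper": 1},
    {"offset": [-0.2, -0.87, -0.3], "rotation": [0, 0, 0], "gripper": 1}
  ]
}}

```text
clock: 7.55
ee_pos: [0.4653, -0.198, 0.2339]
orientation: [[0.0, -0.277, 0.961], [0.0, 0.961, 0.277], [-1.0, 0.0, 0.0]]
ft_force: [-0.6, -0.5, -0.2]
width: 0.0854
```

{"op": "servo_tool", "data": {
  "targets": [
    {"offset": [-0.025, -0.11, -0.03], "rotation": [0, 0, 0], "gripper": 1},
    {"offset": [-0.05, -0.22, -0.06], "rotation": [0, 0, 0], "gripper": 1},
    {"offset": [-0.075, -0.33, -0.1], "rotation": [0, 0, 0], "gripper": 1},
    {"offset": [-0.1, -0.44, -0.14], "rotation": [0, 0, 0], "gripper": 1},
    {"offset": [-0.125, -0.56, -0.18], "rotation": [0, 0, 0], "gripper": 1},
    {"offset": [-0.15, -0.67, -0.22], "rotation": [0, 0, 0], "gripper": 1},
    {"offset": [-0.175, -0.77, -0.26], "rotation": [0, 0, 0], "gripper": 1},
    {"offset": [-0.2, -0.85, -0.3], "rotation": [0, 0, 0], "gripper": 1}
  ]
}}

```text
clock: 8.55
ee_pos: [0.4413, -0.3, 0.1979]
orientation: [[-0.0, -0.277, 0.961], [0.0, 0.961, 0.277], [-1.0, 0.0, -0.0]]
ft_force: [0.3, 1.0, -0.4]
width: 0.0856
```

```bash
python3 - <<'E'
from h import *
n='wrist';p,d,T=grab(n,'w2.png');q(n,T,'bracket_mid')
print(bot.get_state()['ee_pos'])
W=world(n,d,T);pi=p.astype(int)
near=(np.hypot(W[...,0]-.465,W[...,1]+.298)<.13)&(d>0)&(W[...,2]>.045)&(W[...,2]<.075)
for l,m in (('all',near),('blue',near&(pi[...,2]>pi[...,0]+25))):
    P=W[m];r=cv2.minAreaRect(P[:,:2].astype(np.float32)*1000);print(l,len(P),P.mean(0).round(4),np.round(r[0],1),np.round(r[1],1),r[2],np.percentile(P[:,2],[5,50,95]).round(4))
E
```

```text
wrist bracket_mid 0.89 [ 0.4614 -0.2948  0.0279] px 259.0 187.0
wrist bracket_mid 0.76 [ 0.6259 -0.3212  0.0301] px 203.0 301.0
wrist bracket_mid 0.58 [ 0.46   -0.4856  0.0322] px 88.0 140.0
[ 0.4409138  -0.29978629  0.19737312]
all 2407 [ 0.4713 -0.2994  0.0581] [ 502.1 -306.7] [202.5 128.9] 36.84456253051758 [0.0507 0.0593 0.0607]
blue 1516 [ 0.4689 -0.2932  0.059 ] [ 477.1 -291. ] [75.2 35.1] 17.004825592041016 [0.0569 0.0593 0.0606]
```

View pics/w2.png

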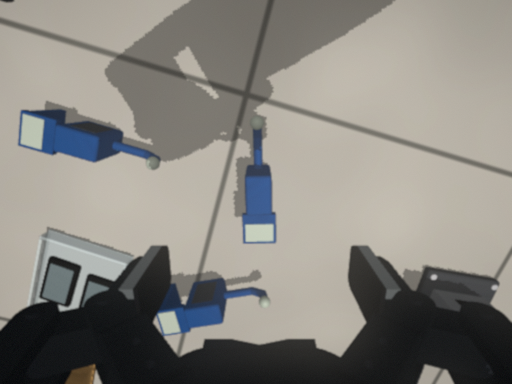

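{"op": "servo_tool", "data": {
  "targets": [
    {"offset": [0.04, 0.01, -0.1], "rotation": [0, 0, 0.03], "gripper": 1},
    {"offset": [0.08, 0.02, -0.22], "rotation": [0, 0, 0.03], "gripper": 1},
    {"offset": [0.12, 0.03, -0.35], "rotation": [0, 0, 0.03], "gripper": 1},
    {"offset": [0.17, 0.037, -0.5], "rotation": [0, 0, 0.03], "gripper": 1},
    {"offset": [0.17, 0.037, -0.65], "rotation": [0, 0, 0.03], "gripper": 1},
    {"offset": [0.17, 0.037, -0.8], "rotation": [0, 0, 0.03], "gripper": 1},
    {"offset": [0.17, 0.037, -0.92], "rotation": [0, 0, 0.03], "gripper": 1},
    {"offset": [0.17, 0.037, -1], "rotation": [0, 0, 0.03], "gripper": 1}
  ]
}}

```text
clock: 9.65
ee_pos: [0.4616, -0.2946, 0.077]
orientation: [[-0.001, -0.292, 0.956], [0.001, 0.956, 0.292], [-1.0, 0.001, -0.001]]
ft_force: [-0.8, -1.2, 0.5]
width: 0.0854
```

{"op": "servo_tool", "data": {
  "targets": [
    {"offset": [0, 0, -0.12], "rotation": [0, 0, 0], "gripper": 1},
    {"offset": [0, 0, -0.24], "rotation": [0, 0, 0], "gripper": 1},
    {"offset": [0, 0, -0.36], "rotation": [0, 0, 0], "gripper": 1},
    {"offset": [0, 0, -0.45], "rotation": [0, 0, 0], "gripper": 0.6},
    {"offset": [0, 0, -0.45], "rotation": [0, 0, 0], "gripper": 0.2},
    {"offset": [0, 0, -0.45], "rotation": [0, 0, 0], "gripper": 0.1},
    {"offset": [0, 0, -0.45], "rotation": [0, 0, 0], "gripper": 0},
    {"offset": [0, 0, -0.45], "rotation": [0, 0, 0], "gripper": 0}
  ]
}}

```text
clock: 10.65
ee_pos: [0.4624, -0.2953, 0.025]
orientation: [[0.001, -0.292, 0.956], [-0.001, 0.956, 0.292], [-1.0, -0.002, 0.001]]
ft_force: [-0.1, -0.8, 1.3]
width: 0.0266
```

{"op": "servo_tool", "data": {
  "targets": [
    {"offset": [0, 0, 0.06], "rotation": [0, 0, 0], "gripper": 0},
    {"offset": [0, 0, 0.18], "rotation": [0, 0, 0], "gripper": 0},
    {"offset": [0, 0, 0.32], "rotation": [0, 0, 0], "gripper": 0},
    {"offset": [0, 0.06, 0.46], "rotation": [0, 0, 0], "gripper": 0},
    {"offset": [0, 0.15, 0.6], "rotation": [0, 0, 0], "gripper": 0},
    {"offset": [0, 0.25, 0.74], "rotation": [0, 0, 0], "gripper": 0},
    {"offset": [0, 0.37, 0.88], "rotation": [0, 0, 0], "gripper": 0},
    {"offset": [0, 0.5, 1], "rotation": [0, 0, 0], "gripper": 0}
  ]
}}

```text
clock: 11.65
ee_pos: [0.462, -0.2336, 0.1455]
orientation: [[0.0, -0.292, 0.956], [-0.0, 0.956, 0.292], [-1.0, -0.0, 0.0]]
ft_force: [0.9, -0.8, -2.3]
width: 0.0263
```

{"op": "servo_tool", "data": {
  "targets": [
    {"offset": [0.02, 0.12, 0.1], "rotation": [0, 0, -0.05], "gripper": 0},
    {"offset": [0.05, 0.25, 0.2], "rotation": [0, 0, -0.1], "gripper": 0},
    {"offset": [0.07, 0.37, 0.3], "rotation": [0, 0, -0.15], "gripper": 0},
    {"offset": [0.1, 0.5, 0.4], "rotation": [0, 0, -0.2], "gripper": 0},
    {"offset": [0.12, 0.62, 0.47], "rotation": [0, 0, -0.25], "gripper": 0},
    {"offset": [0.15, 0.75, 0.47], "rotation": [0, 0, -0.3], "gripper": 0},
    {"offset": [0.18, 0.88, 0.47], "rotation": [0, 0, -0.35], "gripper": 0},
    {"offset": [0.2, 1, 0.47], "rotation": [0, 0, -0.38], "gripper": 0}
  ]
}}

```text
clock: 12.65
ee_pos: [0.4857, -0.1133, 0.2009]
orientation: [[-0.0, -0.097, 0.995], [0.0, 0.995, 0.097], [-1.0, 0.0, -0.0]]
ft_force: [-0.4, -0.4, -1.3]
width: 0.0262
```

{"op": "servo_tool", "data": {
  "targets": [
    {"offset": [0.02, 0.12, 0], "rotation": [0, 0, 0], "gripper": 0},
    {"offset": [0.03, 0.26, 0], "rotation": [0, 0, 0], "gripper": 0},
    {"offset": [0.05, 0.4, 0], "rotation": [0, 0, 0], "gripper": 0},
    {"offset": [0.07, 0.54, 0], "rotation": [0, 0, 0], "gripper": 0},
    {"offset": [0.09, 0.68, 0], "rotation": [0, 0, 0], "gripper": 0},
    {"offset": [0.11, 0.8, 0], "rotation": [0, 0, 0], "gripper": 0},
    {"offset": [0.12, 0.9, 0], "rotation": [0, 0, 0], "gripper": 0},
    {"offset": [0.127, 0.95, 0], "rotation": [0, 0, 0], "gripper": 0}
  ]
}}

```text
clock: 13.65
ee_pos: [0.5012, 0.0, 0.2005]
orientation: [[-0.0, -0.098, 0.995], [-0.0, 0.995, 0.098], [-1.0, -0.0, -0.0]]
ft_force: [0.4, -0.3, -1.9]
width: 0.0262
```

```bash
cat > meas.py <<'E'
from h import *
import sys
tag=sys.argv[1]; zt=float(sys.argv[2])  # expected top height of bracket
st=bot.get_state();print(np.round(st['ee_pos'],4),np.round(st['ft_force'],1))
for n in ['wrist','top','scene']:
    p,d,T=grab(n,f'{n}_{tag}.png');q(n,T,'bracket_mid')
    W=world(n,d,T);pi=p.astype(int)
    m=(abs(W[...,0]-.51)<.11)&(abs(W[...,1])<.06)&(abs(W[...,2]-zt)<.012)&(pi[...,2]>pi[...,0]+20)
    wh=(abs(W[...,0]-.53)<.06)&(abs(W[...,1])<.06)&(abs(W[...,2]-zt)<.012)&(pi.min(-1)>120)
    for l,mm in (('blue',m),('patch',wh)):
        P=W[mm]
        if len(P)<5: print(n,l,len(P));continue
        r=cv2.minAreaRect(P[:,:2].astype(np.float32)*1000);print(n,l,len(P),P.mean(0).round(4),np.round(r[0],1),np.round(r[1],1),round(r[2],1),np.percentile(P[:,2],[5,50,95]).round(4))
E
python3 meas.py a 0.236
```

```text
[0.5012 0.     0.2005] [ 0.4 -0.3 -1.9]
wrist blue 6358 [ 0.5046 -0.      0.2344] [511.8   0.8] [66.5 35.7] 5.6 [0.2315 0.2348 0.2358]
wrist patch 1414 [0.5383 0.0039 0.2353] [520.8   2.9] [54.6 51.5] 5.9 [0.2344 0.2353 0.2362]
top bracket_mid 0.8 [ 0.6255 -0.3154  0.0306] px 323.0 175.0
top bracket_mid 0.62 [ 0.4586 -0.4859  0.034 ] px 376.0 226.0
top bracket_mid 0.57 [5.043e-01 1.000e-04 2.061e-01] px 226.0 206.0
top blue 0
top patch 0
scene bracket_mid 0.77 [ 0.505  -0.004   0.2055] px 256.0 141.0
scene bracket_mid 0.74 [ 0.4601 -0.4823  0.0312] px 154.0 276.0
scene bracket_mid 0.58 [ 0.6257 -0.3168  0.032 ] px 232.0 261.0
scene blue 79 [ 0.5239 -0.0051  0.2346] [528.7  -2.3] [52.6 31.1] 6.4 [0.2277 0.2354 0.238 ]
scene patch 43 [0.5408 0.0038 0.2359] [541.3   3. ] [29.3 17.2] 78.1 [0.2331 0.2359 0.239 ]
```

View pics/wrist_a.png

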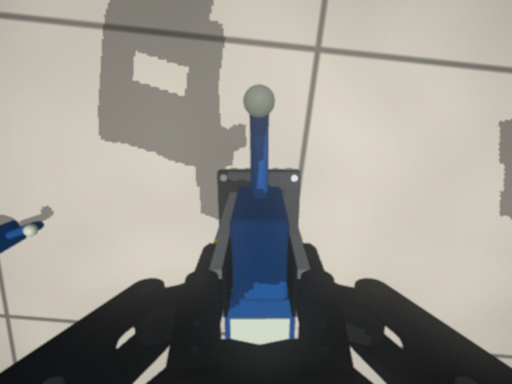

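View pics/scene_a.png

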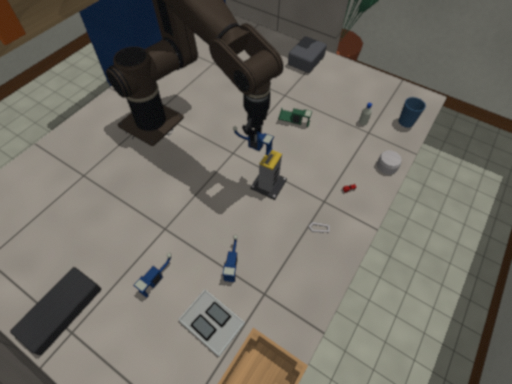

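```bash
python3 - <<'E'
from h import *
n='wrist'
z=np.load('pics/wrist_a.png.npz');W=world(n,z['d'],z['T']);pi=z['p'].astype(int)
yaw=np.radians(5.5);c,s=np.cos(yaw),np.sin(yaw)
a=c*(W[...,0]-.5513)+s*(W[...,1]-.0037);b=-s*(W[...,0]-.5513)+c*(W[...,1]-.0037)
top=(abs(W[...,2]-.2348)<.004)&(abs(a)<.12)&(abs(b)<.03)
blue=top&(pi[...,2]>pi[...,0]+20);wh=top&(pi.min(-1)>120)
print('blue a',np.percentile(a[blue],[0,.5,2,98,100]).round(4)); 
for lo,hi in((-.07,-.05),(-.05,-.035)):
    m=blue&(a>lo)&(a<hi);print('b',np.percentile(b[m],[1,50,99]).round(4))
print('patch a',np.percentile(a[wh],[1,50,99]).round(4),'b',np.percentile(b[wh],[1,50,99]).round(4))
# same for w2 frame for the standing one (front edge & patch) 
z=np.load('pics/w2.png.npz');W=world(n,z['d'],z['T']);pi=z['p'].astype(int)
yaw=np.radians(17);c,s=np.cos(yaw),np.sin(yaw)
a=c*(W[...,0]-.4617)+s*(W[...,1]+.2955);b=-s*(W[...,0]-.4617)+c*(W[...,1]+.2955)
top=(abs(W[...,2]-.0593)<.004)&(abs(a)<.12)&(abs(b)<.03)
blue=top&(pi[...,2]>pi[...,0]+20);wh=top&(pi.min(-1)>120)&(a>.02)
print('w2 blue a',np.percentile(a[blue],[0,.5,2,98,100]).round(4),'b body',np.percentile(b[blue&(a<.015)],[1,50,99]).round(4),'patch a',np.percentile(a[wh],[1,50,99]).round(4),'b',np.percentile(b[wh],[1,50,99]).round(4))
E
```

```text
blue a [-0.0729 -0.0723 -0.0718 -0.0135 -0.0064]
b [-0.0124  0.0006  0.0139]
b [-0.0123  0.0009  0.014 ]
patch a [-0.0196 -0.0125 -0.0044] b [-0.014   0.0012  0.0188]
w2 blue a [-0.0215 -0.0212 -0.0205  0.0529  0.0545] b body [-0.0136 -0.0001  0.0132] patch a [0.0314 0.042  0.0544] b [-0.0152  0.      0.0151]
```

{"op": "servo_tool", "data": {
  "targets": [
    {"offset": [0.008, -0.007, -0.03], "rotation": [0, 0, 0], "gripper": 0},
    {"offset": [0.008, -0.007, -0.1], "rotation": [0, 0, 0], "gripper": 0},
    {"offset": [0.008, -0.007, -0.17], "rotation": [0, 0, 0], "gripper": 0},
    {"offset": [0.008, -0.007, -0.23], "rotation": [0, 0, 0], "gripper": 0},
    {"offset": [0.008, -0.007, -0.29], "rotation": [0, 0, 0], "gripper": 0},
    {"offset": [0.008, -0.007, -0.34], "rotation": [0, 0, 0], "gripper": 0},
    {"offset": [0.008, -0.007, -0.39], "rotation": [0, 0, 0], "gripper": 0},
    {"offset": [0.008, -0.007, -0.43], "rotation": [0, 0, 0], "gripper": 0}
  ]
}}

```text
clock: 14.95
ee_pos: [0.5021, -0.0016, 0.1487]
orientation: [[-0.0, -0.097, 0.995], [-0.0, 0.995, 0.097], [-1.0, -0.0, -0.0]]
ft_force: [0.1, -0.5, -1.3]
width: 0.0263
```

```bash
python3 meas.py b 0.184
```

```text
[ 0.5021 -0.0016  0.1487] [ 0.1 -0.5 -1.3]
wrist blue 6366 [ 0.5053 -0.0017  0.1825] [512.8  -0.9] [66.5 35.2] 5.8 [0.1792 0.1829 0.1839]
wrist patch 1414 [0.5392 0.0022 0.1835] [521.8   1.3] [55.  51.5] 5.7 [0.1826 0.1835 0.1844]
top bracket_mid 0.67 [ 0.4595 -0.4812  0.0306] px 374.0 225.0
top bracket_mid 0.58 [ 0.5044 -0.0029  0.1575] px 228.0 208.0
top bracket_mid 0.58 [ 0.6281 -0.3123  0.0251] px 322.0 175.0
top blue 0
top patch 0
scene bracket_mid 0.83 [ 0.5039 -0.0034  0.1563] px 256.0 151.0
scene bracket_mid 0.63 [ 0.4606 -0.4821  0.0303] px 154.0 276.0
scene bracket_mid 0.6 [ 0.6246 -0.3172  0.0337] px 232.0 261.0
scene blue 78 [ 0.5245 -0.0054  0.1827] [529.1  -4. ] [55.2 32. ] 1.7 [0.1745 0.1835 0.1868]
scene patch 45 [0.5425 0.0029 0.1847] [543.6   4.5] [20.  33.5] 3.9 [0.182  0.1847 0.1876]
```

View pics/wrist_b.png

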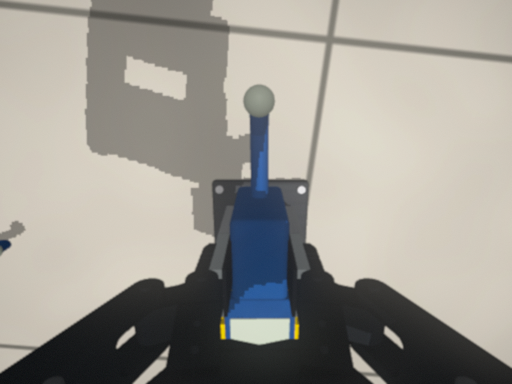

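No contact force with the tongue about 25 mm deep, and in the wrist picture the patch at (260,330) sits centred between the yellow edges. I'll press on gently while still holding it.

{"op": "servo_tool", "data": {
  "targets": [
    {"offset": [0, 0, -0.02], "rotation": [0, 0, 0], "gripper": 0},
    {"offset": [0, 0, -0.04], "rotation": [0, 0, 0], "gripper": 0},
    {"offset": [0, 0, -0.06], "rotation": [0, 0, 0], "gripper": 0},
    {"offset": [0, 0, -0.07], "rotation": [0, 0, 0], "gripper": 0},
    {"offset": [0, 0, -0.08], "rotation": [0, 0, 0], "gripper": 0},
    {"offset": [0, 0, -0.09], "rotation": [0, 0, 0], "gripper": 0},
    {"offset": [0, 0, -0.1], "rotation": [0, 0, 0], "gripper": 0},
    {"offset": [0, 0, -0.1], "rotation": [0, 0, 0], "gripper": 0}
  ]
}}

```text
clock: 16.25
ee_pos: [0.5017, -0.0016, 0.1366]
orientation: [[-0.001, -0.097, 0.995], [0.0, 0.995, 0.097], [-1.0, 0.0, -0.001]]
ft_force: [-4.0, 0.4, 2.1]
width: 0.0263
```

{"op": "servo_tool", "data": {
  "targets": [
    {"offset": [0, 0, -0.02], "rotation": [0, 0, 0], "gripper": 0},
    {"offset": [0, 0, -0.04], "rotation": [0, 0, 0], "gripper": 0},
    {"offset": [0, 0, -0.06], "rotation": [0, 0, 0], "gripper": 0},
    {"offset": [0, 0, -0.08], "rotation": [0, 0, 0], "gripper": 0},
    {"offset": [0, 0, -0.09], "rotation": [0, 0, 0], "gripper": 0},
    {"offset": [0, 0, -0.1], "rotation": [0, 0, 0], "gripper": 0},
    {"offset": [0, 0, -0.11], "rotation": [0, 0, 0], "gripper": 0},
    {"offset": [0, 0, -0.115], "rotation": [0, 0, 0], "gripper": 0}
  ]
}}

```text
clock: 17.25
ee_pos: [0.5018, -0.0015, 0.1235]
orientation: [[-0.001, -0.097, 0.995], [-0.0, 0.995, 0.097], [-1.0, 0.0, -0.001]]
ft_force: [-5.2, -0.2, -0.5]
width: 0.0261
```

```bash
python3 meas.py c 0.158
```

```text
[ 0.5018 -0.0015  0.1235] [-5.2 -0.2 -0.5]
wrist blue 6351 [ 0.5049 -0.0016  0.1573] [512.5  -1. ] [66.9 35.8] 5.9 [0.1537 0.1576 0.1587]
wrist patch 1436 [0.539  0.002  0.1581] [519.5   4.5] [31.5 60.5] 81.7 [0.1572 0.1581 0.159 ]
top bracket_mid 0.64 [ 0.6251 -0.3153  0.0259] px 323.0 176.0
top bracket_mid 0.61 [ 0.4575 -0.4807  0.0326] px 374.0 226.0
top bracket_mid 0.58 [ 0.5044 -0.0006  0.1314] px 227.0 208.0
top bracket_mid 0.16 [0.5513 0.007  0.1485] px 225.0 193.0
top blue 0
top patch 0
scene bracket_mid 0.89 [ 0.5009 -0.0033  0.1249] px 255.0 156.0
scene bracket_mid 0.89 [ 0.4615 -0.4803  0.0289] px 155.0 276.0
scene bracket_mid 0.84 [ 0.6262 -0.3167  0.0349] px 232.0 261.0
scene blue 72 [ 0.5244 -0.0045  0.1569] [521.9  -2.9] [30.6 69.3] 89.5 [0.1497 0.1576 0.1601]
scene patch 41 [0.5413 0.0016 0.1588] [540.6   4. ] [21.2 40.8] 25.6 [0.1557 0.159  0.162 ]
```

View pics/wrist_c.png

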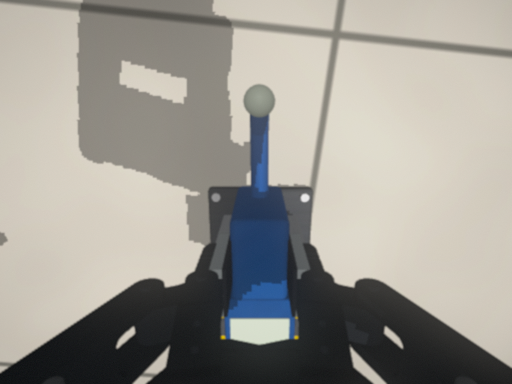

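{"op": "servo_tool", "data": {
  "targets": [
    {"offset": [0, 0, -0.005], "rotation": [0, 0, 0], "gripper": 0},
    {"offset": [0, 0, -0.01], "rotation": [0, 0, 0], "gripper": 0},
    {"offset": [0, 0, -0.015], "rotation": [0, 0, 0], "gripper": 0},
    {"offset": [0, 0, -0.02], "rotation": [0, 0, 0], "gripper": 0},
    {"offset": [0, 0, -0.02], "rotation": [0, 0, 0], "gripper": 0},
    {"offset": [0, 0, -0.02], "rotation": [0, 0, 0], "gripper": 0},
    {"offset": [0, 0, -0.02], "rotation": [0, 0, 0], "gripper": 0},
    {"offset": [0, 0, -0.02], "rotation": [0, 0, 0], "gripper": 0}
  ]
}}

```text
clock: 18.55
ee_pos: [0.5018, -0.0016, 0.1229]
orientation: [[-0.002, -0.098, 0.995], [-0.0, 0.995, 0.098], [-1.0, -0.0, -0.002]]
ft_force: [-10.5, -0.9, 8.9]
width: 0.0264
```

{"op": "servo_tool", "data": {
  "targets": [
    {"offset": [0, 0, 0.01], "rotation": [0, 0, 0], "gripper": 0.3},
    {"offset": [0, 0, 0.015], "rotation": [0, 0, 0], "gripper": 0.6},
    {"offset": [0, 0, 0.015], "rotation": [0, 0, 0], "gripper": 0.7},
    {"offset": [0, 0, 0.015], "rotation": [0, 0, 0], "gripper": 0.7},
    {"offset": [0, 0, 0.1], "rotation": [0, 0, 0], "gripper": 0.7},
    {"offset": [0, 0, 0.25], "rotation": [0, 0, 0], "gripper": 0.7},
    {"offset": [0, 0, 0.42], "rotation": [0, 0, 0], "gripper": 0.7},
    {"offset": [0, 0, 0.58], "rotation": [0, 0, 0], "gripper": 0.7}
  ]
}}

```text
clock: 19.55
ee_pos: [0.5028, -0.0017, 0.1928]
orientation: [[0.002, -0.097, 0.995], [-0.0, 0.995, 0.097], [-1.0, -0.001, 0.002]]
ft_force: [-0.6, -0.7, -0.1]
width: 0.0597
```

```bash
python3 meas.py d 0.158
```

```text
[ 0.5028 -0.0017  0.1928] [-0.6 -0.7 -0.1]
wrist bracket_mid 0.9 [ 0.5012 -0.0041  0.1254] px 257.0 195.0
wrist blue 3337 [ 0.5081 -0.001   0.157 ] [494.1  -1.8] [120.8  35.5] 5.0 [0.1548 0.1573 0.1584]
wrist patch 1148 [0.5435 0.0034 0.1575] [556.   13.7] [50.5 51.4] 5.0 [0.1501 0.1579 0.1589]
top bracket_mid 0.88 [ 0.4584 -0.4827  0.0365] px 375.0 226.0
top bracket_mid 0.57 [ 0.6307 -0.314   0.0267] px 323.0 174.0
top bracket_mid 0.36 [ 0.5046 -0.0016  0.1307] px 228.0 208.0
top blue 7 [ 0.4821 -0.004   0.1548] [482.9  -4.2] [ 2.6 17.8] 4.6 [0.1483 0.1568 0.1584]
top patch 0
scene bracket_mid 0.96 [ 0.5057 -0.0069  0.1297] px 255.0 157.0
scene bracket_mid 0.94 [ 0.4618 -0.4845  0.0277] px 154.0 277.0
scene bracket_mid 0.75 [ 0.6241 -0.3177  0.0356] px 231.0 260.0
scene blue 118 [ 0.5124 -0.0075  0.157 ] [521.4  -3.6] [30.5 70.9] 89.7 [0.1493 0.1579 0.1608]
scene patch 39 [0.5416 0.0014 0.1589] [541.8   1.9] [17.4 29.8] 6.7 [0.1563 0.1593 0.1613]
```

View pics/wrist_d.png

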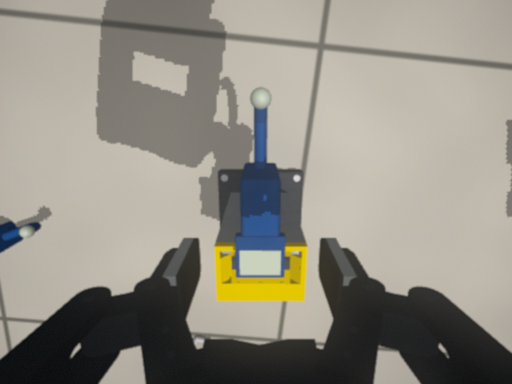

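The bracket stays level at home height after release: the patch is at px (260,263), with its top at z 0.158. Next I'll press the patch with shut fingers to make sure it's locked.

{"op": "servo_tool", "data": {
  "targets": [
    {"offset": [0.08, 0.01, 0], "rotation": [0, 0, 0], "gripper": 0.3},
    {"offset": [0.17, 0.02, 0], "rotation": [0, 0, 0], "gripper": 0},
    {"offset": [0.25, 0.03, 0], "rotation": [0, 0, 0], "gripper": 0},
    {"offset": [0.33, 0.035, 0], "rotation": [0, 0, 0], "gripper": 0},
    {"offset": [0.33, 0.035, -0.07], "rotation": [0, 0, 0], "gripper": 0},
    {"offset": [0.33, 0.035, -0.15], "rotation": [0, 0, 0], "gripper": 0},
    {"offset": [0.33, 0.035, -0.22], "rotation": [0, 0, 0], "gripper": 0},
    {"offset": [0.33, 0.035, -0.27], "rotation": [0, 0, 0], "gripper": 0}
  ]
}}

```text
clock: 20.85
ee_pos: [0.5411, 0.0027, 0.157]
orientation: [[-0.001, -0.097, 0.995], [0.0, 0.995, 0.097], [-1.0, 0.0, -0.001]]
ft_force: [-0.7, -0.8, 0.2]
width: 0.0002
```

{"op": "servo_tool", "data": {
  "targets": [
    {"offset": [0, 0, -0.01], "rotation": [0, 0, 0], "gripper": 0},
    {"offset": [0, 0, -0.02], "rotation": [0, 0, 0], "gripper": 0},
    {"offset": [0, 0, -0.03], "rotation": [0, 0, 0], "gripper": 0},
    {"offset": [0, 0, -0.035], "rotation": [0, 0, 0], "gripper": 0},
    {"offset": [0, 0, -0.04], "rotation": [0, 0, 0], "gripper": 0},
    {"offset": [0, 0, -0.045], "rotation": [0, 0, 0], "gripper": 0},
    {"offset": [0, 0, -0.045], "rotation": [0, 0, 0], "gripper": 0},
    {"offset": [0, 0, -0.045], "rotation": [0, 0, 0], "gripper": 0}
  ]
}}

```text
clock: 21.85
ee_pos: [0.5417, 0.0026, 0.1527]
orientation: [[0.0, -0.097, 0.995], [-0.0, 0.995, 0.097], [-1.0, -0.0, 0.0]]
ft_force: [-0.0, 0.6, -1.2]
width: 0.0001
```

```bash
python3 meas.py e 0.156
```

```text
[0.5417 0.0026 0.1527] [-0.   0.6 -1.2]
wrist bracket_mid 0.76 [ 0.5006 -0.0064  0.1252] px 252.0 154.0
wrist blue 5543 [ 0.507  -0.0011  0.1571] [ 5.15e+02 -5.00e-01] [71.2 35.8] 5.5 [0.1556 0.1573 0.1584]
wrist patch 837 [0.537  0.0035 0.1574] [525.   25.1] [64.  72.7] 67.6 [0.1508 0.1579 0.1588]
top bracket_mid 0.87 [ 0.6245 -0.3144  0.026 ] px 323.0 176.0
top bracket_mid 0.81 [ 0.4599 -0.4837  0.0351] px 375.0 225.0
top bracket_mid 0.36 [0.5043 0.0009 0.1314] px 227.0 208.0
top blue 36 [5.175e-01 5.000e-04 1.580e-01] [516.7   2.1] [24.8 15.3] 89.2 [0.1534 0.1579 0.1638]
top patch 0
scene bracket_mid 0.94 [ 0.6249 -0.3165  0.0311] px 232.0 261.0
scene bracket_mid 0.71 [ 0.4626 -0.4829  0.0297] px 154.0 276.0
scene bracket_mid 0.56 [ 0.503  -0.0042  0.13  ] px 255.0 156.0
scene blue 121 [ 0.5099 -0.0076  0.1563] [518.6  -5.1] [74.8 28.6] 0.3 [0.1476 0.1573 0.1606]
scene patch 2
```

View pics/wrist_e.png

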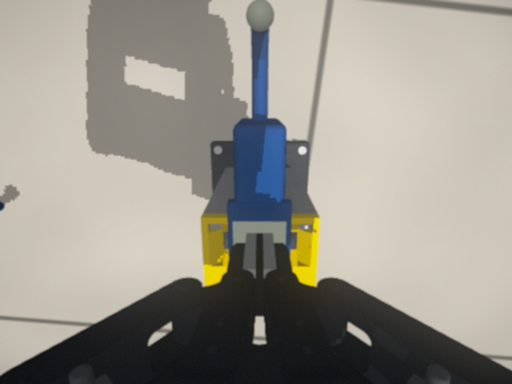

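```bash
cd pics; python3 -c "
import cv2
a=cv2.imread('scene_e.png');cv2.imwrite('se.png',cv2.resize(a[110:210,205:325],(720,600),interpolation=2))"
```

```text
(no output)
```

View pics/se.png

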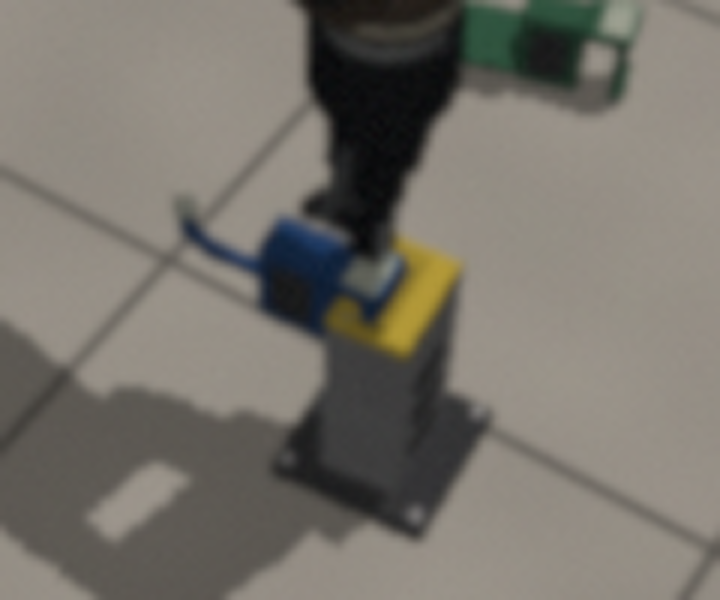

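{"op": "servo_tool", "data": {
  "targets": [
    {"offset": [0, 0, -0.005], "rotation": [0, 0, 0], "gripper": 0},
    {"offset": [0, 0, -0.01], "rotation": [0, 0, 0], "gripper": 0},
    {"offset": [0, 0, -0.015], "rotation": [0, 0, 0], "gripper": 0},
    {"offset": [0, 0, -0.02], "rotation": [0, 0, 0], "gripper": 0},
    {"offset": [0, 0, -0.025], "rotation": [0, 0, 0], "gripper": 0},
    {"offset": [0, 0, -0.025], "rotation": [0, 0, 0], "gripper": 0},
    {"offset": [0, 0, -0.025], "rotation": [0, 0, 0], "gripper": 0},
    {"offset": [0, 0, -0.025], "rotation": [0, 0, 0], "gripper": 0}
  ]
}}

```text
clock: 23.15
ee_pos: [0.5417, 0.0026, 0.1496]
orientation: [[0.0, -0.097, 0.995], [-0.0, 0.995, 0.097], [-1.0, -0.0, 0.0]]
ft_force: [0.1, -0.3, 0.3]
width: -0.0001
```

```bash
python3 - <<'E'
from h import *
n='wrist';p,d,T=grab(n,'w5.png');W=world(n,d,T)
for v in range(190,300,8): print(v,[(W[v,u]*1000).round(0).astype(int).tolist() for u in (244,252,262,268,276)])
cv2.imwrite('pics/w5c.png',cv2.resize(p[180:310,180:340,::-1],(800,600),interpolation=2))
E
```

```text
190 [[514, -9, 158], [514, -4, 156], [513, 1, 157], [513, 4, 157], [513, 8, 157]]
198 [[519, -8, 157], [518, -4, 158], [518, 1, 157], [517, 5, 157], [517, 9, 157]]
206 [[523, -8, 158], [523, -4, 157], [522, 2, 158], [522, 5, 157], [522, 9, 157]]
214 [[528, -8, 157], [528, -3, 157], [527, 2, 158], [527, 6, 157], [526, 10, 158]]
222 [[532, -7, 157], [532, -3, 157], [531, 3, 158], [531, 6, 157], [531, 10, 157]]
230 [[537, -7, 157], [536, -2, 159], [536, 3, 158], [536, 6, 158], [535, 11, 158]]
238 [[542, -6, 158], [531, -2, 180], [531, 2, 180], [530, 5, 180], [540, 11, 157]]
246 [[535, -6, 181], [467, -5, 313], [530, 2, 188], [530, 5, 189], [534, 10, 180]]
254 [[536, -5, 187], [531, -2, 196], [530, 2, 196], [530, 5, 195], [534, 9, 187]]
262 [[531, -5, 203], [531, -2, 201], [530, 2, 203], [530, 5, 202], [533, 9, 196]]
270 [[530, -5, 210], [531, -2, 208], [531, 2, 207], [531, 5, 207], [529, 7, 210]]
278 [[530, -4, 215], [529, -2, 216], [535, 3, 207], [529, 4, 215], [528, 7, 217]]
286 [[530, -4, 221], [530, -1, 220], [538, 3, 208], [530, 4, 219], [529, 7, 220]]
294 [[530, -4, 224], [531, -1, 223], [541, 3, 208], [530, 4, 224], [529, 7, 225]]
```

View pics/w5c.png

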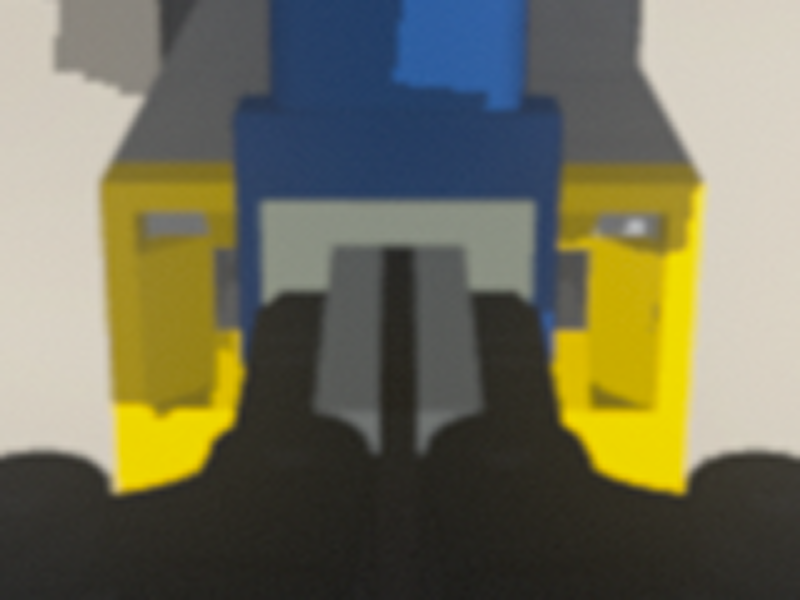

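The depth picture shows the shut fingertips (px row 236, z about 0.18) still about 20 mm above the patch (z 0.158). That explains why there's no force yet, so I'll keep going down carefully.

{"op": "servo_tool", "data": {
  "targets": [
    {"offset": [0, 0, -0.02], "rotation": [0, 0, 0], "gripper": 0},
    {"offset": [0, 0, -0.04], "rotation": [0, 0, 0], "gripper": 0},
    {"offset": [0, 0, -0.06], "rotation": [0, 0, 0], "gripper": 0},
    {"offset": [0, 0, -0.075], "rotation": [0, 0, 0], "gripper": 0},
    {"offset": [0, 0, -0.09], "rotation": [0, 0, 0], "gripper": 0},
    {"offset": [0, 0, -0.1], "rotation": [0, 0, 0], "gripper": 0},
    {"offset": [0, 0, -0.11], "rotation": [0, 0, 0], "gripper": 0},
    {"offset": [0, 0, -0.12], "rotation": [0, 0, 0], "gripper": 0}
  ]
}}

```text
clock: 24.2
ee_pos: [0.5418, 0.0026, 0.1368]
orientation: [[-0.001, -0.097, 0.995], [-0.0, 0.995, 0.097], [-1.0, -0.0, -0.001]]
ft_force: [-4.7, 0.2, 10.5]
width: 0.0002
```

{"op": "servo_tool", "data": {
  "targets": [
    {"offset": [0, 0, -0.005], "rotation": [0, 0, 0], "gripper": 0},
    {"offset": [0, 0, -0.01], "rotation": [0, 0, 0], "gripper": 0},
    {"offset": [0, 0, -0.015], "rotation": [0, 0, 0], "gripper": 0},
    {"offset": [0, 0, -0.015], "rotation": [0, 0, 0], "gripper": 0},
    {"offset": [0, 0, -0.015], "rotation": [0, 0, 0], "gripper": 0},
    {"offset": [0, 0, -0.015], "rotation": [0, 0, 0], "gripper": 0},
    {"offset": [0, 0, -0.015], "rotation": [0, 0, 0], "gripper": 0},
    {"offset": [0, 0, -0.015], "rotation": [0, 0, 0], "gripper": 0}
  ]
}}

```text
clock: 25.2
ee_pos: [0.5421, 0.0026, 0.1368]
orientation: [[0.0, -0.098, 0.995], [-0.0, 0.995, 0.098], [-1.0, -0.0, 0.0]]
ft_force: [-7.1, 0.8, 13.5]
width: 0.0001
```

{"op": "servo_tool", "data": {
  "targets": [
    {"offset": [0, 0, 0.05], "rotation": [0, 0, 0], "gripper": 0},
    {"offset": [0, 0, 0.15], "rotation": [0, 0, 0], "gripper": 0},
    {"offset": [0, 0, 0.3], "rotation": [0, 0, 0], "gripper": 0},
    {"offset": [-0.05, 0, 0.45], "rotation": [0, 0, 0], "gripper": 0},
    {"offset": [-0.1, 0, 0.6], "rotation": [0, 0, 0], "gripper": 0},
    {"offset": [-0.2, 0, 0.75], "rotation": [0, 0, 0], "gripper": 0},
    {"offset": [-0.25, 0, 0.88], "rotation": [0, 0, 0], "gripper": 0},
    {"offset": [-0.25, 0, 1], "rotation": [0, 0, 0], "gripper": 0}
  ]
}}

```text
clock: 26.2
ee_pos: [0.5115, 0.0026, 0.2548]
orientation: [[0.001, -0.097, 0.995], [-0.0, 0.995, 0.097], [-1.0, -0.0, 0.001]]
ft_force: [0.1, 0.2, -0.7]
width: -0.0
```

```bash
python3 meas.py f 0.158; python3 - <<'E'
from h import *
n='wrist';z=np.load('pics/wrist_f.png.npz');W=world(n,z['d'],z['T']);pi=z['p'].astype(int)
yaw=np.radians(5.5);c,s=np.cos(yaw),np.sin(yaw)
a=c*(W[...,0]-.5513)+s*(W[...,1]-.0037);b=-s*(W[...,0]-.5513)+c*(W[...,1]-.0037)
top=(abs(W[...,2]-.1575)<.006)&(a>-.1)&(a<.03)&(abs(b)<.03)
bl=top&(pi[...,2]>pi[...,0]+20)&(a>-.074);wh=top&(pi.min(-1)>120)
print('blue a',np.percentile(a[bl],[.5,99.5]).round(4),'b',np.percentile(b[bl&(a<-.04)],[1,99]).round(4),'patch a',np.percentile(a[wh],[1,99]).round(4))
m=(bl|wh)
A=np.c_[a[m],b[m],np.ones(m.sum())];print('plane slopes',np.linalg.lstsq(A,W[m][:,2],rcond=None)[0].round(4))
ye=(pi[...,0]>pi[...,2]+60)&(abs(a)<.05)&(abs(b)<.05)&(W[...,2]>.145);print('yellow z',np.median(W[ye][:,2]),'a',np.percentile(a[ye],[1,99]).round(4))
# spare from scene
vision.grab_frame('scene');q('scene',Tcw('scene'),'spare_mid')
E
```

```text
[0.5115 0.0026 0.2548] [ 0.1  0.2 -0.7]
wrist bracket_mid 0.88 [ 0.6282 -0.3197  0.0305] px 17.0 221.0
wrist bracket_mid 0.56 [ 0.4961 -0.0029  0.1278] px 256.0 163.0
wrist blue 2142 [ 0.5092 -0.0009  0.1572] [494.4  -1.5] [121.3  35.4] 4.6 [0.1553 0.1574 0.1586]
wrist patch 732 [0.5422 0.0031 0.1575] [555.9   6.6] [48.6 65.6] 3.9 [0.156  0.1579 0.1589]
top bracket_mid 0.71 [ 0.625 -0.314  0.026] px 323.0 176.0
top bracket_mid 0.62 [ 0.4593 -0.483   0.0348] px 375.0 225.0
top bracket_mid 0.53 [ 0.5037 -0.0018  0.1306] px 228.0 209.0
top blue 41 [0.4919 0.0031 0.1565] [492.1   3.2] [21.7 15.7] 1.3 [0.1513 0.157  0.1609]
top patch 0
scene bracket_mid 0.96 [ 0.5041 -0.0065  0.127 ] px 255.0 157.0
scene bracket_mid 0.93 [ 0.461  -0.4819  0.0303] px 154.0 276.0
scene bracket_mid 0.61 [ 0.6224 -0.3156  0.0322] px 231.0 260.0
scene blue 121 [ 0.5129 -0.0069  0.157 ] [520.4  -1.6] [73.3 33.3] 0.5 [0.1496 0.1573 0.1609]
scene patch 36 [0.5424 0.0009 0.1591] [542.5   0.8] [15.2 29.7] 9.0 [0.1566 0.1591 0.1613]
blue a [-0.0717  0.0029] b [-0.0139  0.0134] patch a [-0.0192  0.0009]
plane slopes [ 0.0089 -0.0023  0.1578]
yellow z 0.149114192492586 a [-0.0471  0.0289]
scene spare_mid 0.66 [0.4872 0.3269 0.0267] px 297.0 117.0
```

View pics/wrist_f.png

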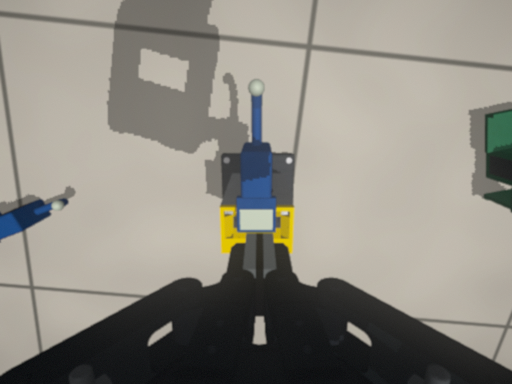

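```bash
python3 -c "
from station import bot
print(bot.close_job())"
```

```text
the job is handed in; nothing more can be done
None
```

The blue bracket is in the slot, pressed down to home height, with its hook pointing towards the robot. I handed the job in at about 26.5 s, with the robot clear of everything. No verdict comes back, and I had no direct reading of the catch.

**What I did:** I picked the blue bracket nearest the base, at (0.462, -0.296) with a yaw of 17°. I lowered its tongue into the slot, which I measured at (0.551, 0.004, 0.149) with a yaw of 5.5°. I pressed it past the catch while still holding it, released it, then pressed the white patch with shut fingers at about 13.5 N. It did not move any further.

**Last checks:**

| Check | Measured | Needed |
|---|---|---|
| `bracket_mid` along the slot's x | about -50 mm | -62 to -38 mm |
| `bracket_mid` along the slot's y | about 0 mm | within 12 mm |
| Bracket top above the slot mouth | 8.7 mm | 8 mm at home, at most 8 mm higher |
| Tilt of the bracket top | under 1° | under 11° |
| Green bracket | about 1–4 mm from its start reading, within camera error | within 30 mm |

**Not confirmed or disagreeing:**
- **Catch:** that it sprung back is inferred from the home height and from the force falling away after the bead passed. I did no pull test.
- **Fingertips:** when shut, they touched the patch with the reported TCP about 21 mm below it, so they sit farther back than the text says. Contact showed in the force reading, and it did no harm.
- **Bracket position:** the trained networks' readings of `bracket_mid` scattered by up to about 6 mm around my depth measurement, still inside the tolerance.

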